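# Shift the figure-painting arm one hole and hold its lock

### The job

On the figure-painting arm, first push the brass hinge pin of the fork down until its head seats, then pull up the black lock knob, slide the blue section along the rail to the next hole, the one beside the red peg, and let the lock pin drop fully into it. Finish while still holding: stay gripped on the knob with the lock pin all the way down in that hole, and do not let go. Leave the other things on the table as they are.

Things in the scene. Friction and masses are not known exactly. Their poses are not given: they have to be found in the camera images.
- rail: The fixed base of the arm: grey plate 90 x 210 x 8 mm, screwed to the table, with a steel bar 24 mm wide and 190 mm long above it (bar top 40 mm over the table). Origin under the plate's centre on the table; its own y axis runs along the bar, its z axis points up. Five lock holes in the bar's top lie 40 mm apart, at y = -80, -40, 0, 40, 80 mm in this frame; a hole takes the lock pin within about 2 mm of its centre.
- section (a joint): Travel of the blue sliding section along the rail's y axis, m: 0 at the middle hole, where it starts locked; range -0.085 to 0.085. The section is a blue saddle 44 x 58 mm riding on the bar (top 47 mm over the table) that carries the lock knob in its middle, a beam on the rail's +x side and, at the beam's +y end, the fork. It slides with about 2 N once the lock pin is out. A yellow line on its -x face marks the lock pin's axis.
- lock_knob (a point): Centre of the black round lock knob on the saddle: 24 mm diameter, 26 mm high, upright, standing on an aluminium boss of 22 mm diameter and 23 mm height; the point is 85 mm over the table when the lock pin is home, knob top 13 mm above the point, knob underside 13 mm below it (2 mm above the boss). The lock pin is straight below it.
- plunger (a joint): Pull of the lock knob, m: 0 with the lock pin fully down in a hole, up to 0.017 pulled up. A spring presses it down with about 6 N at 0 and 10 N at the top. The pin is clear of the hole from 0.012 on; between holes it rests on the bar at about 0.012. It must stay pulled while the section slides.
- pin_head (a point): Centre of the top face of the hinge pin's brass head: 22 mm diameter, 7 mm thick, vertical pin in the fork, which lies about 78 mm along the rail's +y and 34 mm along its +x from the lock knob. Seated, this point is 73 mm over the table.
- hinge_pin (a joint): How far the hinge pin stands up, m: 0 when its head seats on the fork, starts 0.010 to 0.017. It moves only when pushed down (or pulled up) with more than about 4 N and stays where it is left; at 0 it meets a firm stop.
- figure_arm (a joint): Swing of the short arm with the round wooden pad and the yellow miniature (fixed on the pad, top about 97 mm over the table) about the hinge pin, rad: 0 along the rail's +y, positive anticlockwise from above, within 0.5 either way. It swings freely and may stand at any angle; the pad's centre is 46 mm from the hinge pin.
- red_peg: Red plastic peg, 9 mm diameter, 27 mm high, fixed on the grey plate 34 mm to the rail's -x side of the bar's middle line, level with the hole to go to (40 mm from the middle hole, on the +y or the -y side). Origin at the centre of its foot, 8 mm over the table, axes as the rail's.
- white_peg: White peg like the red one, fixed beside the hole on the other side, which is not wanted. Origin at the centre of its foot.
- red_pot: Bystander: paint pot with dark red lid, 35 x 31 x 40 mm, loose. Origin under its centre.
- red_dropper: Bystander: dropper bottle with red paint, 25 mm diameter, 82 mm high, loose. Origin under its centre.
- pin_pot: Bystander: black capped pot, 34 mm diameter, with a wire standing up from its cap, 123 mm high in all, loose. Origin under its centre.
- grey_figure: Bystander: dark grey miniature on a round 25 mm foot, 51 mm high, loose. Origin under its centre.
- glue_bottle: Bystander: dark glue bottle with yellow cap and needle, 22 x 31 mm, 118 mm high, loose. Origin under its centre.

How it is judged:
On the way, in this order (a step that is already met when the one before it is completed fails the run):
1. the hinge pin's head is seated on the fork (value of joint hinge_pin below 0.002 m), for 0.2 s.
2. the lock knob is gripped and pulled up until its pin is nearly or quite clear of the hole (value of joint plunger above 0.01 m and contact force between the fingers and plunger above 1.5 N and value of joint hinge_pin below 0.002 m), for 0.1 s.
3. the section stands at the red peg's hole with the lock pin down in it (y of lock_knob in the frame of red_peg between -0.005 and 0.005 m and value of joint plunger below 0.003 m), for 0.2 s.
At the end, for the whole second after the job is handed in: The lock pin is down in the hole beside the red peg (knob within 5 mm of level with the peg along the rail, plunger within 3 mm of fully down), the hinge pin is still seated (within 2 mm), the section is still, and the fingers still hold the lock knob (more than 1.5 N of contact) (all of step 3 and value of joint hinge_pin below 0.002 m and contact force between the fingers and plunger above 1.5 N and velocity of joint section between -0.01 and 0.01 m/s); the arm keeps its last pose, push and grip.
It fails at once if another thing on the table is shifted by more than 20 mm or tipped (distance of any of red_pot, red_dropper, pin_pot, grey_figure, glue_bottle from where it was at the start of the episode above 0.02 m or angle between any of red_pot, red_dropper, pin_pot, grey_figure, glue_bottle's own z axis and vertical above 0.5 rad).
It fails at once if the section is slid out of its hole before the hinge pin is seated (value of joint hinge_pin above 0.003 m and (value of joint section above 0.01 m or value of joint section below -0.01 m)).
It also fails if it takes over 45 s, if anything falls off the work surface, if the arm or the gripper's body presses on something with over 40 N, if the wrist force passes 120 N, or if a joint passes its speed limit or range.

### The arm

A 6-joint arm with a two-finger parallel gripper is mounted at the origin on a cart in front of the work surface, level with it; the furniture and walls round the work are solid. World frame = base frame: x ahead of the robot, y to its left, z up, the work surface at z = 0. Lengths are in m, angles in rad, forces in N, time in s.
With the tool pointing down it reaches from about 0.275 to 0.825 m from the base axis. Payload 4.9 kg.
Tool frame: the origin (TCP) lies on the centre line of the jaws, within the pads' length; the fingertips stand 8 mm ahead of it and the grasp point (between the pads) lies 11 mm behind it (r.tcp_to_tips is the z of the fingertips in the tool frame, in m); z points along the fingers, y is the line along which they close (so a half turn about z gives the same grasp; the last joint's range is limited). The gripper opens to 85 mm and grips with 20 to 120 N. Pads are 22 mm wide; open, the fingers measure 114 mm over their backs; the gripper's body (76 mm by 85 mm) begins 54 mm behind the grasp point. The pads swing forward as they close: fully open they stand 13 mm farther back than shut.
Start: joints at [1.11, 0.326, -0.193, 1.052, 0, 1.437], TCP at [0.177, 0.521, 0.239] pointing down, gripper open.
Joint ranges: [-2.65, 2.65], [-0.97, 1.79], [-1.3, 1.35], [-1.93, 2.1], [-1.47, 1.37], [-3.14, 3.14]. Speed limits (rad/s): [2.57, 2.57, 3.14, 3.14, 3.14, 3.14].

### API

Orientations are given as [roll, pitch, yaw] about the fixed x, y, z axes, in that order (R = Rz(yaw) Ry(pitch) Rx(roll)).
In Python, from plant import r gives the robot as it stands.
- The arm moves only by the tool apply_moves, never from a script. Its argument "moves" is a list of rows, each an object of numbers: "tx", "ty", "tz": the shift along the tool's x, y, z in mm; "twist": the turn about the tool's z in degrees; "hand": the opening, from -1 (shut) to 1 (fully open). In form: [{"tx": .., "ty": .., "tz": .., "twist": .., "hand": ..}, ...]. A call has 1 to 8 rows; each row shifts and turns the commanded pose from where the row before left it, along the tool's axes as they then stand; what a row does not reach is not made up. A row lasts 1/8 s, in which the tool goes at most 62.5 mm and 10.7 degrees, less where a joint would pass 70% of its speed; a pose out of reach is approached as far as the arm can. A call with a gripper value outside its range is refused whole. The fingers move at their own pace and stop on an object; "force" is the grip in N (left out, the last holds). Time passes only in rows, so rows that do not move let the fingers close. It gives the time, the measured TCP pose, the force, the opening and the grip force at its end, in the units of the state.
- r.get_state(): the state, without advancing time (a new reading comes with each control period).
- r.grab_frame(name): name is "scene" or "top"; returns (picture, depth): 400x640x3 uint8, red, green, blue; 400x640 float32, m along the optical axis (not along the pixel's ray), 0 where there is no reading.
- r.camera_params(name): a dict with "mtx" (3x3 intrinsics, pixels), "dist" ([k1, k2, p1, p2, k3] as OpenCV has them; the pictures are not rectified), "R" (3x3) and "t" (3): a world point X has camera coordinates R X + t. Camera axes: x right, y down, z forward; pixel columns grow to the right and rows downward; lengths in m; the calibration is good to about 2 mm. A picture is of the moment at which its call begins. camera_params takes no time and is no camera call.
- r.finish_job(): hands the job in; it is judged then, once.
The state is a dict: "t": time; "joint_positions": joint angles; "joint_vel": joint speeds; "tau": joint torques, N m; "eef_pos": TCP position; "orientation": TCP orientation; "contact_force": force on the tool from outside, world axes, zero at the start; "torque": the same for the moment, N m; "gripper_width": finger opening in m; "finger_force": force on a finger pad.
Only numpy, scipy, OpenCV 4.12 (cv2) and the standard library are available. Lean on these libraries where they do the work, as an engineer would, in place of code of your own. Each camera call takes 0.05 s, during which the arm holds its last target. There are 200 camera calls.

## Working session

There is one attempt and no reset: what is moved stays moved. The work goes in short steps, Python scripts to look and compute and a tool call to move; the robot and the scene stay as the last step left them, time stands still between calls to the robot, and variables do not carry over. Pictures are saved under pics/ and viewed, at most 10 in all, crops included, and the job is handed in when it is done.

Besides the shell and the picture viewer there is one more tool, called by a JSON object that holds its "method" and its "body", one argument or row to a line. apply_moves: Moves the arm, as the interface text tells. Its arguments: {"type":"object","properties":{"moves":{"type":"array"},"force":{"type":"number"}},"required":["moves"]}

```bash
mkdir -p pics; ls; python3 - <<'E'
from plant import r
import cv2,numpy as np
for n in("scene","top"):
    p,d=r.grab_frame(n); cv2.imwrite(f"pics/{n}0.png",p[:,:,::-1]); np.save(n+"_d.npy",d); c=r.camera_params(n)
    print(n,c, -c["R"].T@c["t"])
print(r.get_state(), r.tcp_to_tips)
E
```

```text
pics
scene {'mtx': array([[369.40581333,   0.        , 324.3274003 ],
       [  0.        , 369.40581333, 198.91235706],
       [  0.        ,   0.        ,   1.        ]]), 'dist': array([-0.03753632,  0.        ,  0.        ,  0.        ,  0.        ]), 'R': array([[ 0.65458762, -0.75597796,  0.00351681],
       [-0.48917829, -0.42710823, -0.76044932],
       [ 0.57638498,  0.49606036, -0.64938777]]), 't': array([-0.41987968,  0.3463545 ,  0.61993649])} [ 0.08695506 -0.47701485  0.66744085]
top {'mtx': array([[463.75526727,   0.        , 318.95090334],
       [  0.        , 463.75526727, 200.57007924],
       [  0.        ,   0.        ,   1.        ]]), 'dist': array([-0.03804372,  0.        ,  0.        ,  0.        ,  0.        ]), 'R': array([[-0.08641382, -0.9962466 ,  0.00503524],
       [-0.97544079,  0.08357915, -0.20378857],
       [ 0.20260283, -0.02252173, -0.97900197]]), 't': array([0.00753295, 0.60221703, 1.10547371])} [ 0.36410591 -0.01793092  1.20494796]
{'t': 0.1, 'joint_positions': array([ 1.10980882e+00,  3.26863420e-01, -1.93456746e-01,  1.05197623e+00,
        3.82989840e-06,  1.43663795e+00]), 'joint_vel': array([-0.00026927, -0.00241437,  0.00070689,  0.00248278,  0.00213444,
        0.00101883]), 'tau': array([-1.37502775e-04, -4.44239795e+01,  2.63038373e+01,  7.83791940e-03,
       -2.34256077e-04,  1.16922084e-05]), 'eef_pos': array([0.17632232, 0.52046036, 0.23859387]), 'orientation': array([-3.14010657e+00, -2.04439479e-04,  2.81476336e+00]), 'contact_force': array([ 0.08577869,  0.61581274, -0.72581414]), 'torque': array([ 0.01764895, -0.02089493, -0.05723309]), 'finger_force': 0.0, 'gripper_width': 0.08522323528284169} 0.008
```

View pics/top0.png

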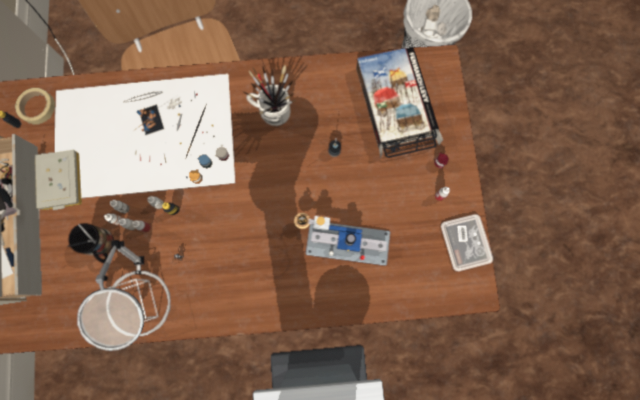

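View pics/scene0.png

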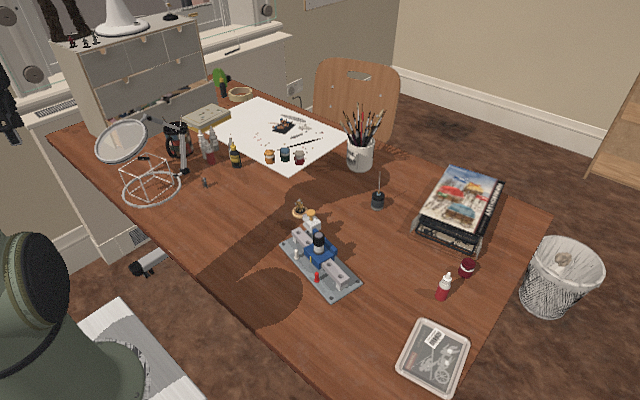

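The top view shows the rail at about (348,243), with the fork and pad end at about (310,222). The scene view shows the red peg at (317,277). I'll enlarge both crops.

```bash
python3 - <<'E'
import cv2,numpy as np
a=cv2.imread("pics/top0.png")[200:275,290:400]; b=cv2.imread("pics/scene0.png")[190:310,265:375]
cv2.imwrite("pics/c0.png",np.vstack([cv2.resize(a,None,fx=7,fy=7,interpolation=2)]))
cv2.imwrite("pics/c1.png",cv2.resize(b,None,fx=5,fy=5,interpolation=2))
E
```

```text
(no output)
```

View pics/c0.png

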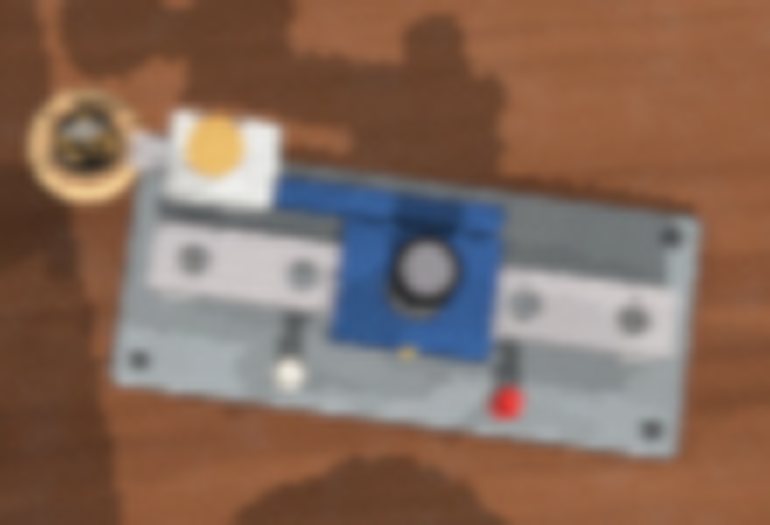

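View pics/c1.png

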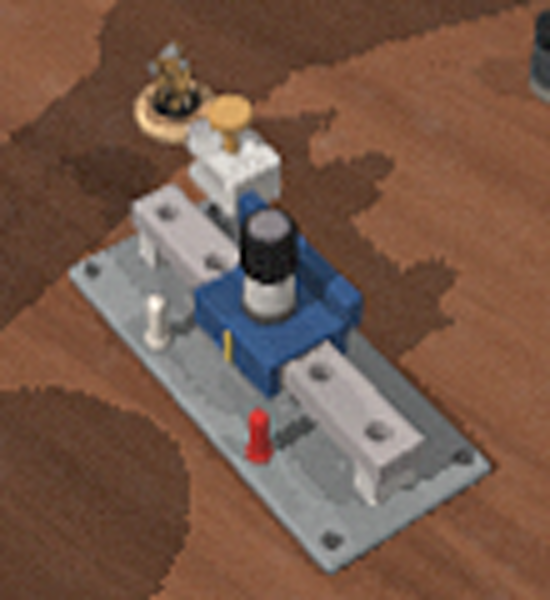

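The crops show these points:
- **Top crop:** knob top at (428,268), brass head at (215,146), red peg top at (508,402), white peg top at (290,375). The four visible holes run from (193,260) to (634,320).
- **Scene crop:** knob top at (270,225), brass head at (231,110).

The red peg is on the side away from the fork, which is -y.

```bash
cat > h.py <<'E'
from plant import r
import cv2,numpy as np
def ray(n,u,v):
    c=r.camera_params(n); p=cv2.undistortPoints(np.array([[[u,v]]],float),c["mtx"],c["dist"])[0,0]
    d=c["R"].T@np.array([*p,1]); return -c["R"].T@c["t"],d
def plane(n,u,v,z):
    o,d=ray(n,u,v); return o+d*(z-o[2])/d[2]
def tri(a,b):
    (o1,d1),(o2,d2)=ray("top",*a),ray("scene",*b)
    k=np.linalg.lstsq(np.stack([d1,-d2],1),o2-o1,rcond=None)[0]
    p,q=o1+k[0]*d1,o2+k[1]*d2; return (p+q)/2,np.linalg.norm(p-q)
E
python3 - <<'E'
from h import *
np.set_printoptions(precision=4,suppress=True)
T=lambda x,y:((x+.5)/7-.5+290,(y+.5)/7-.5+200)
S=lambda x,y:((x+.5)/5-.5+265,(y+.5)/5-.5+190)
for n,p,z in[("knob",(428,268),.098),("head",(215,146),.086),("red",(508,402),.035),("white",(290,375),.035)]: print(n,plane("top",*T(*p),z))
H=np.array([plane("top",*T(*p),.040) for p in[(193,260),(302,273),(525,304),(634,320)]]);print(H, H.mean(0))
d=H[0]-H[3];print("yaw of rail y axis",np.arctan2(d[1],d[0]),np.linalg.norm(d))
print("knob s",plane("scene",*S(270,225),.098),"head",plane("scene",*S(231,110),.086))
print(tri(T(428,268),S(270,225)),tri(T(215,146),S(231,110)))
E
```

```text
knob [ 0.4956 -0.1114  0.098 ]
head [ 0.546  -0.0426  0.086 ]
red [ 0.4524 -0.1406  0.035 ]
white [ 0.4689 -0.0634  0.035 ]
[[ 0.5127 -0.0321  0.04  ]
 [ 0.5046 -0.0709  0.04  ]
 [ 0.4865 -0.1499  0.04  ]
 [ 0.4774 -0.1884  0.04  ]] [ 0.4953 -0.1103  0.04  ]
yaw of rail y axis 1.3485635875051831 0.1602187553044514
knob s [ 0.4957 -0.1096  0.098 ] head [ 0.5479 -0.0389  0.086 ]
(array([ 0.495 , -0.1109,  0.0997]), np.float64(0.001106529425308263)) (array([ 0.545 , -0.0423,  0.0901]), np.float64(0.0008914627393041508))
```

```bash
python3 - <<'E'
from h import *
np.set_printoptions(precision=3,suppress=True,linewidth=200)
for n in("top","scene"):
    d=np.load(n+"_d.npy");c=r.camera_params(n);v,u=np.mgrid[:400,:640]
    p=cv2.undistortPoints(np.stack([u,v],-1).reshape(-1,1,2).astype(float),c["mtx"],c["dist"])[:,0]
    z=d.ravel();C=np.c_[p*z[:,None],z];P=(C-c["t"])@c["R"];P=P[z>0]
    print(n)
    for x in np.arange(0.0,.7,.1):
        print(round(x,1),[ (lambda q: round(float(q.max()),2) if len(q) else -1)(P[(P[:,0]>=x)&(P[:,0]<x+.1)&(P[:,1]>=y)&(P[:,1]<y+.1),2]) for y in np.arange(-.3,.7,.1)])
E
```

```text
top
0.0 [-0.71, -0.41, -1, -1, -0.62, -0.71, -0.72, -0.71, -0.71, -0.71]
0.1 [-0.72, 0.01, 0.01, 0.01, 0.01, -0.71, -0.72, -0.71, -0.71, -0.71]
0.2 [0.01, 0.01, 0.01, 0.01, 0.01, 0.01, 0.17, 0.17, 0.0, 0.01]
0.3 [0.01, 0.01, 0.01, 0.01, 0.01, 0.01, 0.2, 0.21, 0.01, 0.01]
0.4 [0.04, 0.1, 0.1, 0.01, 0.01, 0.01, 0.21, 0.22, 0.09, 0.11]
0.5 [0.01, 0.1, 0.1, 0.1, 0.01, 0.01, 0.03, 0.16, 0.14, 0.11]
0.6 [0.01, 0.01, 0.01, 0.01, 0.01, 0.05, 0.12, 0.09, 0.04, 0.11]
scene
0.0 [-1, -0.0, 0.37, 0.37, 0.0, -1, -1, -1, -1, -1]
0.1 [-1, 0.0, 0.01, 0.01, 0.0, -1, -1, 0.39, 0.35, -1]
0.2 [0.0, 0.0, 0.0, 0.0, 0.0, 0.0, 0.17, 0.4, 0.4, 0.0]
0.3 [0.0, 0.0, 0.0, 0.0, 0.0, 0.0, 0.2, 0.21, 0.19, 0.0]
0.4 [0.04, 0.1, 0.1, 0.01, 0.0, 0.0, 0.2, 0.22, 0.08, 0.11]
0.5 [0.01, 0.1, 0.09, 0.1, 0.0, 0.0, 0.0, 0.16, 0.14, 0.11]
0.6 [0.0, 0.0, 0.0, 0.01, 0.01, 0.05, 0.12, 0.09, 0.04, 0.11]
```

The lamp reaches about 0.22 m near y 0.3–0.5, so I'll raise the tool first.

{"method": "apply_moves", "body": {
  "moves": [
    {"tz":-50,"twist":-6,"hand":-1},
    {"tz":-40,"hand":-1},
    {"tx":-40,"ty":-38,"hand":-1},
    {"tx":-40,"ty":-39,"hand":-1},
    {"tx":-40,"ty":-39,"hand":-1},
    {"tx":-40,"ty":-39,"hand":-1},
    {"tx":-40,"ty":-39,"hand":-1},
    {"tx":-40,"ty":-39,"hand":-1}
  ],
  "force": 30
}}

```text
invalid input at $.moves[0]: expected keys tx, ty, tz, twist, hand
```

{"method": "apply_moves", "body": {
  "moves": [
    {"tx":-40,"ty":-39,"hand":-1},
    {"tx":-40,"ty":-39,"hand":-1},
    {"tx":-40,"ty":-39,"hand":-1},
    {"tx":-40,"ty":-39,"hand":-1},
    {"tx":-40,"ty":-39,"hand":-1},
    {"tx":-40,"ty":-39,"hand":-1},
    {"tz":0,"hand":-1},
    {"tz":0,"hand":-1}
  ]
}}

```text
invalid input at $.moves[0]: expected keys tx, ty, tz, twist, hand
```

```bash
cat >> h.py <<'E'
def to(x,y,z):
    s=r.get_state();p=s["eef_pos"];o=s["orientation"]
    from scipy.spatial.transform import Rotation as Q
    R=Q.from_euler("xyz",o).as_matrix()
    print("t",s["t"],"pos",p,"rpy",o,"F",s["contact_force"],"w",s["gripper_width"],"f",s["finger_force"])
    print("tool delta mm",R.T@(np.array([x,y,z])-p)*1000,"twist deg",-np.degrees(2.9194-o[2]))
E
python3 -c "
from h import *
to(.5457,-.0423,.125)"
```

```text
t 0.1 pos [0.17632232 0.52046036 0.23859387] rpy [-3.14010657e+00 -2.04439479e-04  2.81476336e+00] F [ 0.08577869  0.61581274 -0.72581414] w 0.08522323528284169 f 0.0
tool delta mm [-530.51748038 -414.21588678  114.10109422] twist deg -5.995237623516555
```

All five keys are required in every row.

{"method": "apply_moves", "body": {
  "moves": [
    {"tx":0,"ty":0,"tz":-50,"twist":-6,"hand":-1},
    {"tx":0,"ty":0,"tz":-40,"twist":0,"hand":-1},
    {"tx":-40,"ty":-38,"tz":0,"twist":0,"hand":-1},
    {"tx":-40,"ty":-39,"tz":0,"twist":0,"hand":-1},
    {"tx":-40,"ty":-39,"tz":0,"twist":0,"hand":-1},
    {"tx":-40,"ty":-39,"tz":0,"twist":0,"hand":-1},
    {"tx":-40,"ty":-39,"tz":0,"twist":0,"hand":-1},
    {"tx":-40,"ty":-39,"tz":0,"twist":0,"hand":-1}
  ],
  "force": 30
}}

```text
t: 1.1
eef_pos: [0.3598, 0.2391, 0.3291]
orientation: [-3.142, -0.0, 2.92]
contact_force: [0.9, -0.5, -0.1]
gripper_width: 0.0001
finger_force: 0.0
```

```bash
python3 -c "
from h import *
to(.5457,-.0423,.125)"
```

```text
t 1.1 pos [0.35984991 0.23912867 0.32911594] rpy [-3.14155887e+00 -8.85937303e-05  2.91970222e+00] F [ 0.91762448 -0.50276728 -0.06411824] w 0.00014225985655491485 f 0.0
tool delta mm [-243.24688124 -233.62124403  204.10228114] twist deg 0.01731587740974012
```

{"method": "apply_moves", "body": {
  "moves": [
    {"tx":-41,"ty":-39,"tz":0,"twist":0,"hand":-1},
    {"tx":-41,"ty":-39,"tz":0,"twist":0,"hand":-1},
    {"tx":-41,"ty":-39,"tz":0,"twist":0,"hand":-1},
    {"tx":-40,"ty":-39,"tz":15,"twist":0,"hand":-1},
    {"tx":-40,"ty":-39,"tz":20,"twist":0,"hand":-1},
    {"tx":-40,"ty":-39,"tz":20,"twist":0,"hand":-1},
    {"tx":0,"ty":0,"tz":60,"twist":0,"hand":-1},
    {"tx":0,"ty":0,"tz":60,"twist":0,"hand":-1}
  ]
}}

```text
t: 2.1
eef_pos: [0.5451, -0.042, 0.1525]
orientation: [3.142, 0.001, 2.918]
contact_force: [0.3, 0.2, -1.0]
gripper_width: -0.0002
finger_force: 0.0
```

```bash
python3 -c "
from h import *
to(.5457,-.0423,.081)
p,d=r.grab_frame('scene'); q,_=r.grab_frame('top')
a=cv2.resize(p[130:270,255:365],None,fx=4,fy=4,interpolation=2); b=cv2.resize(q[190:290,290:390],None,fx=4,fy=4,interpolation=2)
b=cv2.copyMakeBorder(b,0,160,0,0,0)
cv2.imwrite('pics/a1.png',np.hstack([a,b])[:560,:800,::-1])"
```

```text
t 2.1 pos [ 0.54514293 -0.04203729  0.1525027 ] rpy [3.14150579e+00 6.73060351e-04 2.91775777e+00] F [ 0.29300699  0.21268544 -0.9610294 ] w -0.00020036083231465452 f 0.0
tool delta mm [-0.55336522 -0.13871551 71.50307286] twist deg -0.09409256273433543
```

View pics/a1.png

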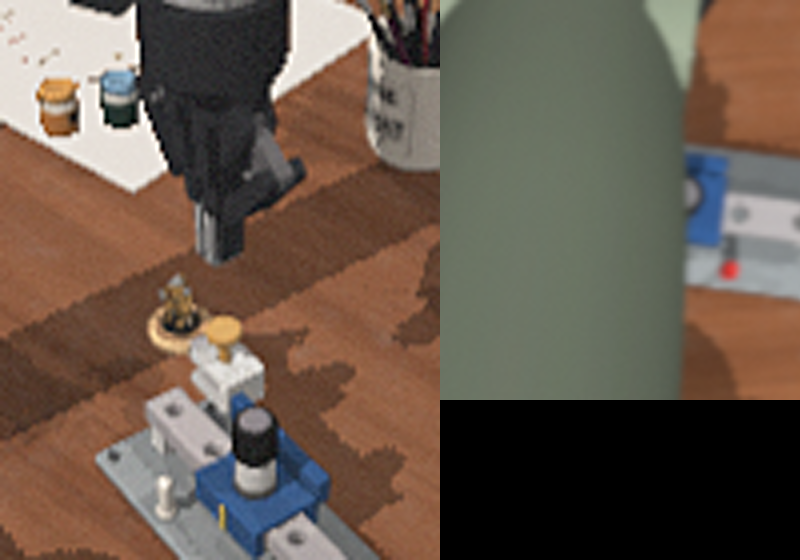

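The closed fingers stand right above the head, but the knuckles stick out along the rail toward the miniature. I'll turn the tool 90° before pressing.

{"method": "apply_moves", "body": {
  "moves": [
    {"tx":0,"ty":0,"tz":0,"twist":10,"hand":-1},
    {"tx":0,"ty":0,"tz":0,"twist":10,"hand":-1},
    {"tx":0,"ty":0,"tz":0,"twist":10,"hand":-1},
    {"tx":0,"ty":0,"tz":0,"twist":10,"hand":-1},
    {"tx":0,"ty":0,"tz":0,"twist":10,"hand":-1},
    {"tx":0,"ty":0,"tz":0,"twist":10,"hand":-1},
    {"tx":0,"ty":0,"tz":0,"twist":10,"hand":-1},
    {"tx":0,"ty":0,"tz":0,"twist":10,"hand":-1}
  ]
}}

```text
t: 3.2
eef_pos: [0.546, -0.041, 0.157]
orientation: [3.139, 0.0, 1.518]
contact_force: [0.4, -0.4, -0.1]
gripper_width: -0.0001
finger_force: 0.0
```

{"method": "apply_moves", "body": {
  "moves": [
    {"tx":0,"ty":0,"tz":30,"twist":10,"hand":-1},
    {"tx":0,"ty":0,"tz":15,"twist":0,"hand":-1},
    {"tx":0,"ty":0,"tz":0,"twist":0,"hand":-1}
  ]
}}

```text
t: 3.58
eef_pos: [0.5445, -0.0408, 0.1094]
orientation: [-3.14, 0.0, 1.351]
contact_force: [0.5, 1.1, 0.2]
gripper_width: -0.0002
finger_force: 0.0
```

```bash
python3 -c "
from h import *
to(.5457,-.0423,.081)"
```

```text
t 3.575 pos [ 0.54451512 -0.04080902  0.10944382] rpy [-3.14036252e+00  2.01719035e-05  1.35139091e+00] F [0.45713402 1.0757049  0.24293361] w -0.00018660825924933123 f 0.0
tool delta mm [-1.19676986  1.51597797 28.44199835] twist deg -89.84030318298196
```

{"method": "apply_moves", "body": {
  "moves": [
    {"tx":-1,"ty":1.5,"tz":10,"twist":0,"hand":-1},
    {"tx":0,"ty":0,"tz":6,"twist":0,"hand":-1},
    {"tx":0,"ty":0,"tz":5,"twist":0,"hand":-1},
    {"tx":0,"ty":0,"tz":4,"twist":0,"hand":-1}
  ]
}}

```text
t: 4.08
eef_pos: [0.547, -0.0426, 0.0846]
orientation: [3.14, 0.0, 1.349]
contact_force: [0.9, 0.4, 4.5]
gripper_width: 0.0001
finger_force: 2.2
```

{"method": "apply_moves", "body": {
  "moves": [
    {"tx":0,"ty":0,"tz":2,"twist":0,"hand":-1},
    {"tx":0,"ty":0,"tz":1,"twist":0,"hand":-1},
    {"tx":0,"ty":0,"tz":0,"twist":0,"hand":-1}
  ]
}}

```text
t: 4.45
eef_pos: [0.5465, -0.0424, 0.0815]
orientation: [3.141, -0.0, 1.349]
contact_force: [2.1, -0.3, 3.7]
gripper_width: 0.0001
finger_force: 1.8
```

{"method": "apply_moves", "body": {
  "moves": [
    {"tx":0,"ty":0,"tz":0.5,"twist":0,"hand":-1},
    {"tx":0,"ty":0,"tz":0.5,"twist":0,"hand":-1},
    {"tx":0,"ty":0,"tz":0,"twist":0,"hand":-1}
  ]
}}

```text
t: 4.82
eef_pos: [0.5465, -0.0424, 0.081]
orientation: [3.14, 0.0, 1.349]
contact_force: [1.5, -0.8, 6.8]
gripper_width: 0.0001
finger_force: 3.9
```

{"method": "apply_moves", "body": {
  "moves": [
    {"tx":0,"ty":0,"tz":0.5,"twist":0,"hand":-1},
    {"tx":0,"ty":0,"tz":0,"twist":0,"hand":-1}
  ]
}}

```text
t: 5.08
eef_pos: [0.5466, -0.0424, 0.0809]
orientation: [3.14, 0.0, 1.349]
contact_force: [0.9, -0.4, 12.2]
gripper_width: -0.0003
finger_force: 5.6
```

The force climbs sharply at a tip height of 73 mm, so the head is seated. Next I'll go up, turn back and move over the knob.

{"method": "apply_moves", "body": {
  "moves": [
    {"tx":0,"ty":0,"tz":-40,"twist":0,"hand":-1},
    {"tx":0,"ty":0,"tz":-40,"twist":-10,"hand":-1},
    {"tx":0,"ty":0,"tz":0,"twist":-10,"hand":-1},
    {"tx":0,"ty":0,"tz":0,"twist":-10,"hand":-1},
    {"tx":0,"ty":0,"tz":0,"twist":-10,"hand":-1},
    {"tx":0,"ty":0,"tz":0,"twist":-10,"hand":-1},
    {"tx":0,"ty":0,"tz":0,"twist":-10,"hand":-1},
    {"tx":0,"ty":0,"tz":0,"twist":-10,"hand":-1}
  ]
}}

```text
t: 6.08
eef_pos: [0.5438, -0.0416, 0.1583]
orientation: [-3.14, -0.005, 2.576]
contact_force: [-0.5, -0.0, 0.3]
gripper_width: 0.0002
finger_force: 0.0
```

{"method": "apply_moves", "body": {
  "moves": [
    {"tx":0,"ty":0,"tz":0,"twist":-10,"hand":1},
    {"tx":0,"ty":0,"tz":0,"twist":-10,"hand":1},
    {"tx":17,"ty":-39,"tz":0,"twist":0,"hand":1},
    {"tx":17,"ty":-39,"tz":0,"twist":0,"hand":1},
    {"tx":0,"ty":0,"tz":0,"twist":0,"hand":1},
    {"tx":0,"ty":0,"tz":0,"twist":0,"hand":1}
  ]
}}

```text
t: 6.82
eef_pos: [0.4949, -0.1103, 0.1592]
orientation: [3.141, -0.002, 2.919]
contact_force: [-0.2, -0.5, 1.5]
gripper_width: 0.0854
finger_force: 0.0
```

```bash
python3 -c "
from h import *
to(.4954,-.1108,.074)
p,d=r.grab_frame('scene')
a=cv2.resize(p[130:270,240:390],None,fx=4,fy=4,interpolation=2)
cv2.imwrite('pics/a2.png',a[:,:,::-1])"
```

```text
t 6.825 pos [ 0.49487491 -0.11029289  0.15915768] rpy [ 3.14068438e+00 -2.17624833e-03  2.91926182e+00] F [-0.16822302 -0.5097195   1.54666032] w 0.0854156543061131 f 0.0
tool delta mm [-0.80930585 -0.45618802 85.15574228] twist deg -0.007916944358442144
```

View pics/a2.png

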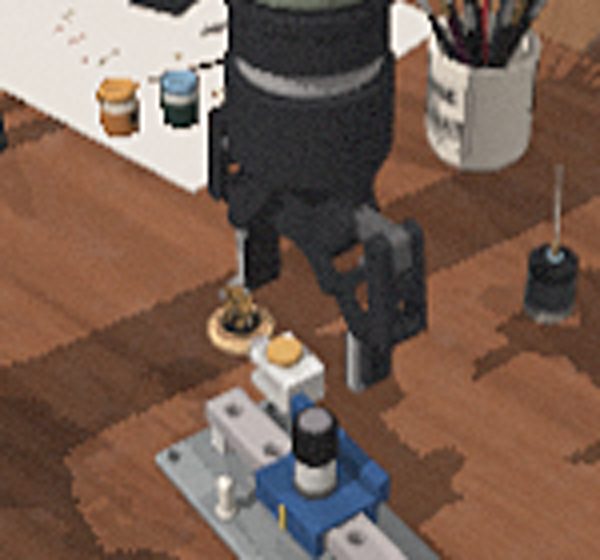

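The brass head now sits on the fork and the jaws straddle the knob along the rail. I'll descend with a medium opening and close.

{"method": "apply_moves", "body": {
  "moves": [
    {"tx":-0.8,"ty":-0.5,"tz":35,"twist":0,"hand":0.3},
    {"tx":0,"ty":0,"tz":30,"twist":0,"hand":0.3},
    {"tx":0,"ty":0,"tz":20,"twist":0,"hand":0.3},
    {"tx":0,"ty":0,"tz":0,"twist":0,"hand":0.3},
    {"tx":0,"ty":0,"tz":0,"twist":0,"hand":-1},
    {"tx":0,"ty":0,"tz":0,"twist":0,"hand":-1},
    {"tx":0,"ty":0,"tz":0,"twist":0,"hand":-1},
    {"tx":0,"ty":0,"tz":0,"twist":0,"hand":-1}
  ],
  "force": 30
}}

```text
t: 7.88
eef_pos: [0.4974, -0.1115, 0.0759]
orientation: [3.141, 0.002, 2.92]
contact_force: [0.2, 1.4, 6.4]
gripper_width: 0.0232
finger_force: 29.6
```

```bash
python3 -c "
from h import *
to(.4954,-.1108,.074)"
```

```text
t 7.875 pos [ 0.49740884 -0.11149809  0.07586035] rpy [3.14094116e+00 2.31578139e-03 2.91977629e+00] F [0.18175917 1.39935992 6.36827899] w 0.023190219441932208 f 29.601678550243378
tool delta mm [2.11750681 0.23783002 1.85560724] twist deg 0.021559886321260133
```

{"method": "apply_moves", "body": {
  "moves": [
    {"tx":0,"ty":0,"tz":-5,"twist":0,"hand":-1},
    {"tx":0,"ty":0,"tz":-5,"twist":0,"hand":-1},
    {"tx":0,"ty":0,"tz":-5,"twist":0,"hand":-1},
    {"tx":0,"ty":0,"tz":0,"twist":0,"hand":-1},
    {"tx":0,"ty":0,"tz":0,"twist":0,"hand":-1}
  ],
  "force": 45
}}

```text
t: 8.5
eef_pos: [0.4971, -0.1117, 0.0895]
orientation: [3.141, 0.001, 2.92]
contact_force: [5.8, 0.4, -10.1]
gripper_width: 0.0227
finger_force: 44.4
```

```bash
python3 -c "
from h import *
to(.4974,-.1115,.0909)"
```

```text
t 8.5 pos [ 0.49706338 -0.1116932   0.08949257] rpy [3.14126216e+00 1.09321954e-03 2.91953396e+00] F [  5.83861117   0.44469141 -10.08686222] w 0.02265120656619954 f 44.439430832862854
tool delta mm [-0.28734793  0.2630569  -1.4070294 ] twist deg 0.007675490168530274
```

{"method": "apply_moves", "body": {
  "moves": [
    {"tx":0,"ty":-4,"tz":-1,"twist":0,"hand":-1},
    {"tx":0,"ty":-7,"tz":0,"twist":0,"hand":-1},
    {"tx":0,"ty":-8,"tz":0,"twist":0,"hand":-1},
    {"tx":0,"ty":-8,"tz":0,"twist":0,"hand":-1},
    {"tx":0,"ty":-7,"tz":0,"twist":0,"hand":-1},
    {"tx":0,"ty":-4,"tz":0,"twist":0,"hand":-1},
    {"tx":0,"ty":-2,"tz":0,"twist":0,"hand":-1},
    {"tx":0,"ty":0,"tz":0,"twist":0,"hand":-1}
  ]
}}

```text
t: 9.5
eef_pos: [0.4882, -0.151, 0.0904]
orientation: [-3.142, 0.001, 2.919]
contact_force: [5.9, -0.8, -9.1]
gripper_width: 0.0229
finger_force: 44.5
```

```bash
python3 -c "
from h import *
to(.4971-.0088,-.1117-.0390,.0760)
p,d=r.grab_frame('scene')
a=cv2.resize(p[170:300,250:380],None,fx=4.5,fy=4.5,interpolation=2)
cv2.imwrite('pics/a3.png',a[:,:,::-1])"
```

```text
t 9.5 pos [ 0.48820461 -0.15103699  0.09037713] rpy [-3.14153487e+00  1.05535017e-03  2.91922883e+00] F [ 5.92913627 -0.81678633 -9.0790701 ] w 0.02289480463907433 f 44.47158336639404
tool delta mm [-3.54594098e-03  3.50558189e-01  1.43771239e+01] twist deg -0.009807577444841448
```

View pics/a3.png

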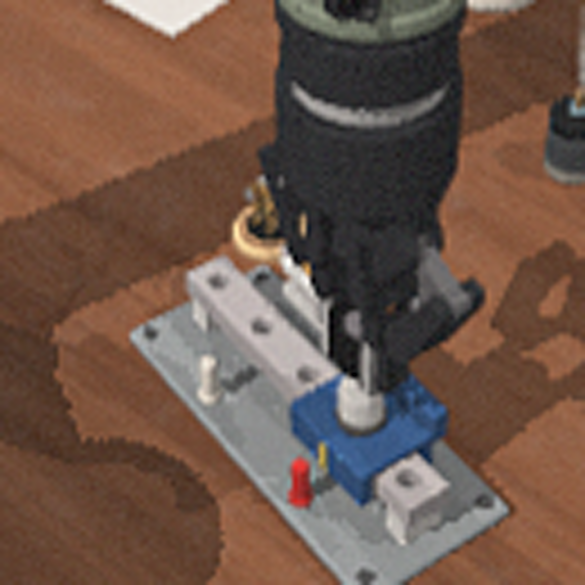

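The saddle's yellow line (322,457) is level with the red peg (300,483), and three holes are visible behind the saddle. I'll lower the pin.

{"method": "apply_moves", "body": {
  "moves": [
    {"tx":0,"ty":0.3,"tz":4,"twist":0,"hand":-1},
    {"tx":0,"ty":0,"tz":4,"twist":0,"hand":-1},
    {"tx":0,"ty":0,"tz":4,"twist":0,"hand":-1},
    {"tx":0,"ty":0,"tz":4,"twist":0,"hand":-1},
    {"tx":0,"ty":0,"tz":0,"twist":0,"hand":-1},
    {"tx":0,"ty":0,"tz":0,"twist":0,"hand":-1}
  ]
}}

```text
t: 10.3
eef_pos: [0.4885, -0.1506, 0.0759]
orientation: [-3.141, 0.002, 2.92]
contact_force: [2.5, 1.9, 5.8]
gripper_width: 0.0224
finger_force: 46.1
```

The height and force match the original home state. I'll take one last look before handing in.

```bash
python3 -c "
from h import *
to(.4885,-.1506,.0759)
p,d=r.grab_frame('scene')
a=cv2.resize(p[200:300,270:380],None,fx=5.5,fy=5.5,interpolation=2)
cv2.imwrite('pics/a4.png',a[:,:,::-1])"
```

```text
t 10.3 pos [ 0.48851066 -0.15055947  0.07591682] rpy [-3.14134627e+00  2.06508957e-03  2.91964408e+00] F [2.47978207 1.9413209  5.79045082] w 0.022443408525391253 f 46.09314143657684
tool delta mm [ 0.0015093  -0.04187384  0.01682489] twist deg 0.01398449211809333
```

View pics/a4.png

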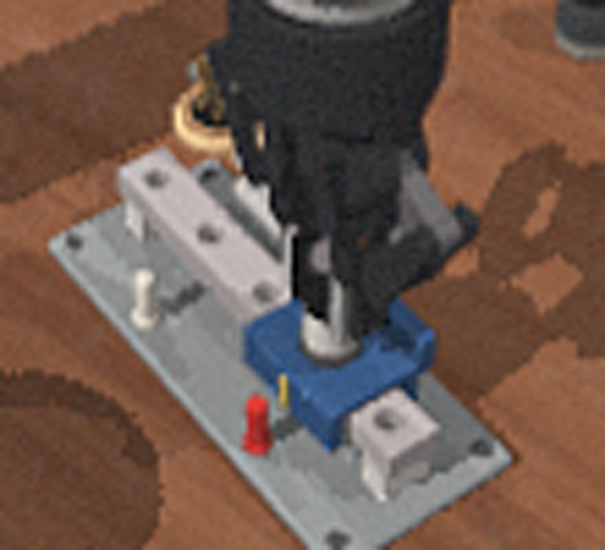

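{"method": "apply_moves", "body": {
  "moves": [
    {"tx":0,"ty":0,"tz":0,"twist":0,"hand":-1},
    {"tx":0,"ty":0,"tz":0,"twist":0,"hand":-1}
  ]
}}

```text
t: 10.6
eef_pos: [0.4885, -0.1506, 0.0759]
orientation: [-3.141, 0.002, 2.92]
contact_force: [2.8, 1.7, 5.4]
gripper_width: 0.0225
finger_force: 46.1
```

The picture shows the knob low over the boss, between the fingers at about (325,310). The yellow mark (284,390) is level with the red peg (257,425).

```bash
python3 -c "
from plant import r
print(r.finish_job())"
```

```text
the job is handed in; nothing more can be done
None
```

I pushed the hinge pin down until it seated, moved the section to the red peg's hole with the lock pin down in it, and handed the job in at about 10.6 s with the knob still gripped; `finish_job` did not return a verdict.

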